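Find the loose suspension bolt and hold its cap open

TASK

One of the three capped suspension bolts on the turntable sub-chassis is loose: tap the middle of each round black cap lightly from above, in turn from left to right as the robot sees them, and notice which one sinks. Then take that cap, and no other, by its orange grip bar, lift it open to about 60 degrees and finish still holding it open there, so that a colleague across the counter can get at the bolt. Leave the cup, tray, headshell and stylus guard alone.

Things in the scene. Friction and masses are not known exactly. Their poses are not given: they have to be found in the camera images.
- chassis: grey turntable sub-chassis plate, 170 (x) x 300 (y) mm, top face 30 mm above the counter, standing on rubber feet, fixed. Origin: centre of its footprint at counter height; x points away from the robot, y to the left along the row of three posts (plate yaw within 0.35 rad). A brass and steel bearing 24 mm tall and a small plywood pad stand near its robot-side edge.
- post_a: one of three look-alike suspension posts in a row along the plate's y, about 88 mm apart, each off by up to 12 mm; which letter stands where varies. Origin: on its axis at the plate's top face; axes as the plate's. Steel flange, rubber collar, aluminium sleeve 36 mm in diameter round a brass bolt, hinged black cap on top.
- cap_a_top (a point): centre of the flat top of post_a's round black cap (42 mm diameter, 5 mm thick), 44 mm above the post's origin when at rest; tap here, fingers together. It rides with the cap: on a loose bolt, 3.5 N sinks cap and sleeve the full 8 mm and they spring back up; on a tight bolt they yield under 1 mm at 6 N.
- cap_a_grip (a point): centre of cap_a's orange grip bar: cylinder 12 mm in diameter, 18 mm long along the hinge line, on an 8 mm wide arm reaching away from the robot; shut, it is 54 mm beyond the post's axis, 42 mm above the post's origin, 35 mm of free space below. Pinch its two flat ends or the round; it turns in the fingers as the cap opens.
- cap_a_hinge (a point): middle of cap_a's hinge line, parallel to the plate's y, on the robot's side of the post 24 mm from its axis, 42 mm above the post's origin. The grip bar moves on an arc of 78 mm radius about it, up and back towards the robot.
- cap_a (a joint): opening angle of cap_a, rad: 0 shut, 1.4 the stop; its weight and a light spring (together 0.5 to 1.1 N at the grip bar) shut it when let go.
- post_b: one of three look-alike suspension posts in a row along the plate's y, about 88 mm apart, each off by up to 12 mm; which letter stands where varies. Origin: on its axis at the plate's top face; axes as the plate's. Steel flange, rubber collar, aluminium sleeve 36 mm in diameter round a brass bolt, hinged black cap on top.
- cap_b_top (a point): centre of the flat top of post_b's round black cap (42 mm diameter, 5 mm thick), 44 mm above the post's origin when at rest; tap here, fingers together. It rides with the cap: on a loose bolt, 3.5 N sinks cap and sleeve the full 8 mm and they spring back up; on a tight bolt they yield under 1 mm at 6 N.
- cap_b_grip (a point): centre of cap_b's orange grip bar: cylinder 12 mm in diameter, 18 mm long along the hinge line, on an 8 mm wide arm reaching away from the robot; shut, it is 54 mm beyond the post's axis, 42 mm above the post's origin, 35 mm of free space below. Pinch its two flat ends or the round; it turns in the fingers as the cap opens.
- cap_b_hinge (a point): middle of cap_b's hinge line, parallel to the plate's y, on the robot's side of the post 24 mm from its axis, 42 mm above the post's origin. The grip bar moves on an arc of 78 mm radius about it, up and back towards the robot.
- cap_b (a joint): opening angle of cap_b, rad: 0 shut, 1.4 the stop; its weight and a light spring (together 0.5 to 1.1 N at the grip bar) shut it when let go.
- post_c: one of three look-alike suspension posts in a row along the plate's y, about 88 mm apart, each off by up to 12 mm; which letter stands where varies. Origin: on its axis at the plate's top face; axes as the plate's. Steel flange, rubber collar, aluminium sleeve 36 mm in diameter round a brass bolt, hinged black cap on top.
- cap_c_top (a point): centre of the flat top of post_c's round black cap (42 mm diameter, 5 mm thick), 44 mm above the post's origin when at rest; tap here, fingers together. It rides with the cap: on a loose bolt, 3.5 N sinks cap and sleeve the full 8 mm and they spring back up; on a tight bolt they yield under 1 mm at 6 N.
- cap_c_grip (a point): centre of cap_c's orange grip bar: cylinder 12 mm in diameter, 18 mm long along the hinge line, on an 8 mm wide arm reaching away from the robot; shut, it is 54 mm beyond the post's axis, 42 mm above the post's origin, 35 mm of free space below. Pinch its two flat ends or the round; it turns in the fingers as the cap opens.
- cap_c_hinge (a point): middle of cap_c's hinge line, parallel to the plate's y, on the robot's side of the post 24 mm from its axis, 42 mm above the post's origin. The grip bar moves on an arc of 78 mm radius about it, up and back towards the robot.
- cap_c (a joint): opening angle of cap_c, rad: 0 shut, 1.4 the stop; its weight and a light spring (together 0.5 to 1.1 N at the grip bar) shut it when let go.
- cup: blue ceramic cup standing on the counter beside the plate, 80 mm across, 85 mm tall, origin under its centre; leave alone
- tray: green polypropylene stacking tray with steel tweezers in it, 170 x 120 x 45 mm, origin under its centre; leave alone
- headshell: silver aluminium headshell lying flat on the counter beyond the plate, about 64 x 29 x 8 mm, origin under its middle; leave alone
- guard: blue hard silicone stylus guard on the counter beyond the plate, 26 x 18 x 12 mm, origin under its centre; leave alone

How it is judged (in metres and radians):
On the way, in this order (a step that is already met when the one before it is completed fails the run):
1. the left cap is tapped on its top (((contact force between the fingers and post_a above 1 N and horizontal distance between the grasp point and cap_a_top below 0.03 m and value of joint cap_a below 0.1 rad and y of post_a in the frame of chassis between 0.045 and 1 m) or (contact force between the fingers and post_b above 1 N and horizontal distance between the grasp point and cap_b_top below 0.03 m and value of joint cap_b below 0.1 rad and y of post_b in the frame of chassis between 0.045 and 1 m) or (contact force between the fingers and post_c above 1 N and horizontal distance between the grasp point and cap_c_top below 0.03 m and value of joint cap_c below 0.1 rad and y of post_c in the frame of chassis between 0.045 and 1 m))), for 0.02 s.
2. the middle cap is tapped on its top (((contact force between the fingers and post_a above 1 N and horizontal distance between the grasp point and cap_a_top below 0.03 m and value of joint cap_a below 0.1 rad and y of post_a in the frame of chassis between -0.045 and 0.045 m) or (contact force between the fingers and post_b above 1 N and horizontal distance between the grasp point and cap_b_top below 0.03 m and value of joint cap_b below 0.1 rad and y of post_b in the frame of chassis between -0.045 and 0.045 m) or (contact force between the fingers and post_c above 1 N and horizontal distance between the grasp point and cap_c_top below 0.03 m and value of joint cap_c below 0.1 rad and y of post_c in the frame of chassis between -0.045 and 0.045 m))), for 0.02 s.
3. the right cap is tapped on its top (((contact force between the fingers and post_a above 1 N and horizontal distance between the grasp point and cap_a_top below 0.03 m and value of joint cap_a below 0.1 rad and y of post_a in the frame of chassis between -1 and -0.045 m) or (contact force between the fingers and post_b above 1 N and horizontal distance between the grasp point and cap_b_top below 0.03 m and value of joint cap_b below 0.1 rad and y of post_b in the frame of chassis between -1 and -0.045 m) or (contact force between the fingers and post_c above 1 N and horizontal distance between the grasp point and cap_c_top below 0.03 m and value of joint cap_c below 0.1 rad and y of post_c in the frame of chassis between -1 and -0.045 m))), for 0.02 s.
4. the loose bolt's cap is held open (value of joint cap_b between 0.8 and 1.3 rad and contact force between the fingers and post_b above 0.5 N and distance between the grasp point and cap_b_grip below 0.03 m), for 0.2 s.
At the end, for the whole second after the job is handed in: The loose bolt's cap stands open between 0.8 and 1.3 rad (46 to 74 degrees), at rest, carried by the fingers (contact over 0.5 N) at its grip bar (grasp point within 30 mm of it); the two other caps are shut (under 0.1 rad); cup, tray, headshell and guard are within 30 mm of where they stood (all of step 4 and value of joint each of cap_a, cap_c below 0.1 rad and distance of each of cup, tray, headshell, guard from where it was at the start of the episode below 0.03 m and velocity of joint cap_b between -0.1 and 0.1 rad/s); the arm keeps its last pose, push and grip.
It fails at once if the cap of a tight bolt is lifted (value of joint any of cap_a, cap_c above 0.25 rad).
It fails at once if a cap is struck hard (over 40 N on its top) instead of tapped lightly ((contact force between the fingers and post_a above 40 N and horizontal distance between the grasp point and cap_a_top below 0.03 m and value of joint cap_a below 0.1 rad) or (contact force between the fingers and post_b above 40 N and horizontal distance between the grasp point and cap_b_top below 0.03 m and value of joint cap_b below 0.1 rad) or (contact force between the fingers and post_c above 40 N and horizontal distance between the grasp point and cap_c_top below 0.03 m and value of joint cap_c below 0.1 rad)).
It fails at once if the cup, tray, headshell or stylus guard is shifted more than 30 mm or the cup tipped (distance of any of cup, tray, headshell, guard from where it was at the start of the episode above 0.03 m or angle between cup's own z axis and vertical above 0.4 rad).
It also fails if it takes over 64 s, if anything falls off the work surface, if the arm or the gripper's body presses on something with over 40 N, if the wrist force passes 120 N, or if a joint passes its speed limit or range.

ROBOT

A 6-joint arm with a two-finger parallel gripper is mounted at the origin on the work surface. World frame = base frame: x ahead of the robot, y to its left, z up, the work surface at z = 0. Lengths are in mm, angles in rad, forces in N, time in s.
With the tool pointing down it reaches from about 250 to 800 mm from the base axis. Payload 3.9 kg.
Tool frame: the origin (TCP) lies at the very end of the fingers, on their centre line; the grasp point (between the pads) lies 19 mm behind it (bot.hold_point_z is the distance from the TCP to the grasp point, in mm); x points along the fingers, z is the direction in which the jaws open and shut, and the axes are right-handed (so a half turn about x gives the same grasp; the last joint's range is limited). The gripper opens to 85 mm and grips with 20 to 120 N. Pads are 22 mm wide; open, the fingers measure 114 mm over their backs; the gripper's body (76 mm by 85 mm) begins 54 mm behind the grasp point. The pads swing forward as they close: fully open they stand 13 mm farther back than shut.
Start: joints at [1.236, 0.26, -0.138, 1.173, 0, 1.571], TCP at [172.5, 495.842, 231.304] pointing down, gripper open.
Joint ranges: [-2.78, 2.78], [-0.83, 1.72], [-1.28, 1.37], [-1.9, 2.12], [-1.57, 1.48], [-3.14, 3.14]. Speed limits (rad/s): [2.57, 2.57, 3.14, 3.14, 3.14, 3.14].

INTERFACE

Orientations are given as a unit quaternion [w, x, y, z].
In Python, from station import sense, viewer, bot gives the robot as it stands.
- The arm moves only by the tool servo_tool, never from a script. Its argument "series" is a list of rows, each an object with "dp": the shift along the tool's x, y, z in m, a list of three; "turn": the turn about the tool's x in rad; "grip": the gripper command: -1 is shut, 1 is fully open, values between are in proportion. A call has 1 to 12 rows; each row shifts and turns the commanded pose from where the row before left it, along the tool's axes as they then stand; what a row does not reach is not made up. A row lasts 1/10 s, in which the tool goes at most 50 mm and 8.59 degrees, less where a joint would pass 70% of its speed; a pose out of reach is approached as far as the arm can. A call is refused whole if a number of a shift passes 0.05 or a number of a turn 0.15, either way. A call with a gripper value outside its range is refused whole. The fingers move at their own pace and stop on an object; the grip force is fixed at half the most. Time passes only in rows, so rows that do not move let the fingers close. It gives the time, the measured TCP pose, the force and the opening at its end, in the units of the state.
- sense(): the state, without advancing time (a new reading comes with each control period).
- viewer.capture(name): name is "side" or "top" or "wrist"; returns a dict with "color" (480x640x3 uint8, red, green, blue), "z_map" (480x640 float32, mm along the optical axis (not along the pixel's ray), 0 where there is no reading), "fov_y" (degrees; the focal length in pixels is half the picture's height over the tangent of half this angle, whatever the lens; pixels are square), "cx", "cy" (the principal point, pixels), "world_to_cam" (4x4, takes a point from world to camera coordinates); the wrist camera has in their place "T_tool_cam" (4x4, takes a point from camera to tool coordinates, whose origin is the TCP and whose axes are the tool frame's). Camera axes: x right, y up, looking along -z (the intrinsics and any distortion apply to the point x, -y, -z); pixel columns grow to the right and rows downward; lengths in mm; the calibration is good to about 2 mm. A picture is of the moment at which its call begins: read the wrist's pose just before it.
- bot.close_job(): hands the job in, once; it reports no verdict.
Trained networks look in the newest picture that a camera, given by its name, has taken for a name from the list of things; names that differ only in an ending like _2 or _b are one class to them, and where a whole thing is asked for, a point or a joint stands for the part that bears it (a point fixed in the world has none). Each returns a list of dicts, best first, with "p" (0 to 1); they miss things now and then, are a little off and sometimes report something else, mostly with a low value. They report only what shows in the picture. A call takes as long as a camera call.
- viewer.spot_in(camera, name): "centre" ([x, y, z] in mm, in world coordinates, good to about 4 mm: the middle of the surface that is visible of it).
- viewer.mark_of(camera, name): "centre" ([x, y, z] in mm, in world coordinates, good to about 4 mm: a listed point, or the origin of a listed thing).
The state is a dict: "time_s": time; "joint_pos": joint angles; "joint_vel": joint speeds; "joint_torque": joint torques, N m; "eef_pos": TCP position; "ee_rot": TCP orientation; "force": force on the tool from outside, world axes, zero at the start; "moment": the same for the moment, N m; "grip_width": opening from 0.0 (shut) to 1.0 (fully open).
Only numpy, scipy, OpenCV 4.12 (cv2) and the standard library are available. Lean on these libraries where they do the work, as an engineer would, in place of code of your own. Each camera call takes 0.05 s, during which the arm holds its last target. There are 200 camera calls.

## Working session

There is one attempt and no reset: what is moved stays moved. The work goes in short steps, Python scripts to look and compute and a tool call to move; the robot and the scene stay as the last step left them, time stands still between calls to the robot, and variables do not carry over. Pictures are saved under pics/ and viewed, about 8 in all and at most 12, crops included, and the job is handed in when it is done.

Besides the shell and the picture viewer there is one more tool, called after ">>>" by a JSON object that holds its "api" and its "payload". servo_tool: Moves the arm, as the interface text tells. Its arguments: {"type":"object","properties":{"series":{"type":"array"}},"required":["series"]}

```bash
ls; mkdir -p pics; python3 - <<'E'
from station import sense, viewer, bot
import cv2
s=sense(); print({k:s[k] for k in('time_s','eef_pos','ee_rot','force','grip_width')}, bot.hold_point_z)
for c in('top','side'):
    im=viewer.capture(c); cv2.imwrite(f'pics/{c}0.png',im['color'][:,:,::-1])
    for n in('cap_a_top','cap_a_grip','cap_a_hinge','post_a','chassis','cup','tray'):
        print(c,n,[([round(float(v)) for v in d['centre']],round(d['p'],2)) for d in viewer.mark_of(c,n)])
E
```

```text
pics
{'time_s': 0.0, 'eef_pos': array([172.29147748, 495.192737  , 230.44633487]), 'ee_rot': array([ 0.57575559, -0.41009572,  0.57690686,  0.40927433]), 'force': array([ 0.51576162, -0.6052389 , -0.15345819]), 'grip_width': 0.9981298094134701} 18.700000000000003
top cap_a_top [([506, -25, 73], 0.64), ([579, -108, 76], 0.52)]
top cap_a_grip [([561, -21, 69], 0.59)]
top cap_a_hinge [([484, -34, 70], 0.61)]
top post_a [([545, -200, 29], 0.96), ([527, -115, 33], 0.81), ([508, -27, 26], 0.72)]
top chassis [([533, -119, -5], 0.8), ([509, -30, 27], 0.49)]
top cup [([515, 143, -1], 0.6)]
top tray [([556, -372, 0], 0.93)]
side cap_a_top [([508, -28, 76], 0.53)]
side cap_a_grip [([563, -20, 72], 0.59), ([687, -10, 2], 0.44)]
side cap_a_hinge [([483, -34, 73], 0.85)]
side post_a [([537, -202, 28], 0.8), ([507, -30, 34], 0.79), ([528, -117, 31], 0.76), ([691, -11, 3], 0.52)]
side chassis [([532, -116, 1], 0.83), ([484, -33, 76], 0.61), ([525, -114, 28], 0.57), ([526, -112, 73], 0.35)]
side cup [([484, -32, 76], 0.74), ([513, 145, 1], 0.64)]
side tray [([550, -376, 1], 0.61)]
```

View pics/top0.png

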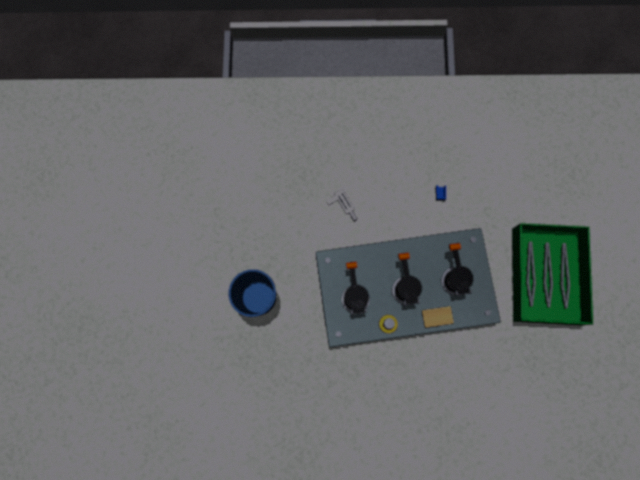

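View pics/side0.png

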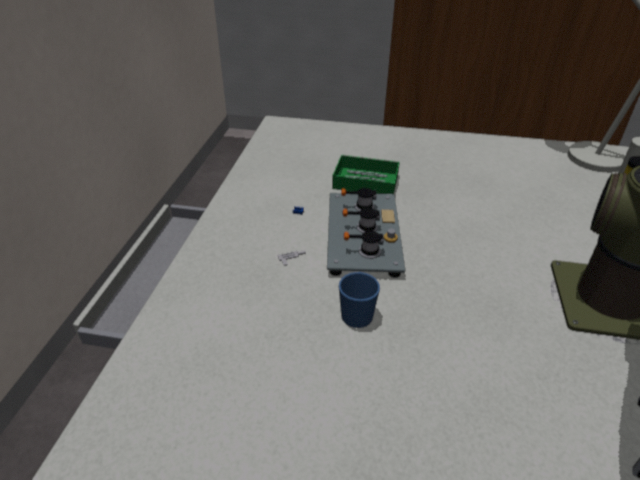

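The top view shows the caps at about (356,298), (407,289) and (458,279). The orange bars are at (352,265), (404,256) and (455,246), the cup is to the left and the tray to the right. Next I'll refine these by colour and depth.

```bash
cat > h.py <<'E'
import numpy as np, cv2
from station import sense, viewer, bot
from scipy.spatial.transform import Rotation as R
def rot(q): return R.from_quat(np.roll(q,-1)).as_matrix()
def cam_T(im,s=None):
    if 'world_to_cam' in im: return np.linalg.inv(np.array(im['world_to_cam']))
    T=np.eye(4); T[:3,:3]=rot(s['ee_rot']); T[:3,3]=s['eef_pos']; return T@np.array(im['T_tool_cam'])
def cloud(im,s=None):
    z=im['z_map']; h,w=z.shape; f=h/2/np.tan(np.radians(im['fov_y'])/2)
    v,u=np.mgrid[:h,:w]
    P=np.stack([(u-im['cx'])/f*z,-(v-im['cy'])/f*z,-z,np.ones_like(z)],-1)@cam_T(im,s).T
    P=P[...,:3]; P[z==0]=np.nan; return P
def orange(im,P):
    hsv=cv2.cvtColor(im['color'],cv2.COLOR_RGB2HSV)
    m=((hsv[...,0]<14)&(hsv[...,1]>170)&(hsv[...,2]>80)).astype(np.uint8)
    n,l,st,c=cv2.connectedComponentsWithStats(m)
    return [(c[i].round(),st[i,4],np.nanmedian(P[l==i],0).round(1), np.nanpercentile(P[l==i],[5,95],0).round(0)) for i in range(1,n) if st[i,4]>15]
E
python3 - <<'E'
from h import *
s=sense(); print(rot(s['ee_rot']).round(3))
for c in('top','side'):
    im=viewer.capture(c); P=cloud(im)
    for o in orange(im,P): print(c,o)
    if c=='top':
        m=((P[...,2]>22)&(P[...,2]<36)&(P[...,1]<60)&(P[...,1]>-290)&(P[...,0]<660)&(P[...,0]>380)).astype(np.uint8)
        pts=P[m>0][:,:2].astype(np.float32); r=cv2.minAreaRect(pts); print(r,np.median(P[m>0][:,2]))
    m=((P[...,2]>70)&(P[...,2]<80)&(P[...,1]<40)&(P[...,1]>-260)&(P[...,0]<620)&(P[...,0]>400)&(im['color'].max(-1)<70)).astype(np.uint8)
    n,l,st,ce=cv2.connectedComponentsWithStats(m)
    for i in range(1,n):
        if st[i,4]>30:
            q=P[l==i]; print(c,'cap',st[i,4],np.median(q,0).round(1),np.percentile(q,[2,98],0).round(0).tolist())
E
```

```text
[[ 0.    -0.944  0.329]
 [ 0.     0.329  0.944]
 [-1.     0.     0.   ]]
top (array([455., 246.]), np.int32(50), array([ 593. , -191.4,   76. ]), array([[ 590., -199.,   74.],
       [ 597., -185.,   78.]]))
top (array([404., 256.]), np.int32(46), array([ 576.4, -107.1,   76.1]), array([[ 573., -114.,   73.],
       [ 581.,  -99.,   79.]]))
top (array([352., 265.]), np.int32(42), array([560.7, -19.6,  76.1]), array([[557., -25.,  74.],
       [566., -11.,  79.]]))
((532.0191650390625, -117.07186889648438), (170.33059692382812, 300.954833984375), 8.310505867004395) 29.23783410845806
top cap 645 [ 541.  -199.1   73.5] [[515.0, -219.0, 70.0], [585.0, -183.0, 76.0]]
top cap 629 [ 524.3 -113.6   73.5] [[498.0, -133.0, 71.0], [568.0, -97.0, 77.0]]
top cap 613 [509.  -25.7  73.7] [[483.0, -44.0, 71.0], [553.0, -9.0, 77.0]]
side (array([343., 191.]), np.int32(18), array([ 591.7, -190.3,   78.1]), array([[ 588., -202.,   75.],
       [ 595., -185.,   80.]]))
side (array([345., 212.]), np.int32(18), array([ 576.1, -104.6,   78.2]), array([[ 572., -111.,   76.],
       [ 580.,  -99.,   80.]]))
side (array([346., 235.]), np.int32(19), array([559.7, -16. ,  77.9]), array([[556., -23.,  76.],
       [563., -11.,  81.]]))
side cap 195 [ 540.4 -197.2   75.8] [[514.0, -219.0, 71.0], [583.0, -182.0, 79.0]]
side cap 236 [ 525.5 -111.    75.4] [[498.0, -135.0, 71.0], [569.0, -97.0, 78.0]]
side cap 260 [509.1 -23.   75.6] [[482.0, -46.0, 71.0], [551.0, -8.0, 78.0]]
```

>>> {"api": "servo_tool", "payload": {"series": [{"dp": [0, -0.038, -0.03], "turn": 0, "grip": -1}, {"dp": [0, -0.038, -0.03], "turn": 0, "grip": -1}, {"dp": [0, -0.038, -0.03], "turn": 0, "grip": -1}, {"dp": [0, -0.038, -0.03], "turn": 0, "grip": -1}, {"dp": [0, -0.038, -0.03], "turn": 0, "grip": -1}, {"dp": [0, -0.038, -0.03], "turn": 0, "grip": -1}, {"dp": [0, -0.038, -0.03], "turn": 0, "grip": -1}, {"dp": [0, -0.038, -0.03], "turn": 0, "grip": -1}, {"dp": [0, -0.038, -0.03], "turn": 0, "grip": -1}, {"dp": [0, -0.038, -0.03], "turn": 0, "grip": -1}, {"dp": [0, -0.038, -0.03], "turn": 0, "grip": -1}, {"dp": [0, -0.038, -0.03], "turn": 0, "grip": -1}]}}

```text
time_s: 2.1
eef_pos: [485.8, 4.0, 231.6]
ee_rot: [0.577, -0.41, 0.576, 0.409]
force: [0.7, 0.6, 0.4]
grip_width: -0.002
```

>>> {"api": "servo_tool", "payload": {"series": [{"dp": [0.02, 0, 0], "turn": -0.12, "grip": -1}, {"dp": [0.02, 0, 0], "turn": -0.12, "grip": -1}, {"dp": [0.02, 0, 0], "turn": -0.12, "grip": -1}, {"dp": [0.02, 0, 0], "turn": -0.12, "grip": -1}, {"dp": [0, 0, 0], "turn": 0, "grip": -1}]}}

```text
time_s: 2.6
eef_pos: [482.6, 5.8, 149.0]
ee_rot: [0.461, -0.533, 0.464, 0.536]
force: [-0.2, 0.0, 0.2]
grip_width: -0.005
```

```bash
cat > st.py <<'E'
from h import *
import sys
s=sense(); M=rot(s['ee_rot'])
print(s['time_s'],s['eef_pos'].round(1),s['force'].round(2),s['joint_pos'].round(2),round(s['grip_width'],3)); print(M.round(3))
if len(sys.argv)>3: print('to target, tool axes mm',(M.T@(np.array(sys.argv[1:4],float)-s['eef_pos'])).round(1))
E
python3 st.py 507 -27 100
```

```text
2.6 [482.6   5.8 149. ] [-0.15  0.    0.25] [ 0.01  0.24 -0.38  0.95 -0.   -0.13] -0.005
[[-0.005 -0.99  -0.144]
 [-0.    -0.144  0.99 ]
 [-1.     0.005  0.001]]
to target, tool axes mm [ 48.8 -19.6 -36. ]
```

>>> {"api": "servo_tool", "payload": {"series": [{"dp": [0.0, -0.01, -0.018], "turn": 0, "grip": -1}, {"dp": [0.0, -0.01, -0.018], "turn": 0, "grip": -1}, {"dp": [0.03, 0, 0], "turn": 0, "grip": -1}, {"dp": [0.025, 0, 0], "turn": 0, "grip": -1}, {"dp": [0, 0, 0], "turn": 0, "grip": -1}]}}

```text
time_s: 3.1
eef_pos: [507.8, -26.7, 94.5]
ee_rot: [0.462, -0.533, 0.464, 0.536]
force: [-0.8, -0.5, -0.4]
grip_width: 0.0
```

```bash
python3 st.py 507 -27 75; python3 - <<'E'
from h import *
s=sense(); im=viewer.capture('wrist'); cv2.imwrite('pics/w1.png',im['color'][:,:,::-1])
P=cloud(im,s)
for o in orange(im,P): print(o)
for n in('cap_a_top','cap_a_grip'): print([(d['centre'].round(1) if hasattr(d['centre'],'round') else d['centre'],round(d['p'],2)) for d in viewer.mark_of('wrist',n)])
E
```

```text
3.1 [507.8 -26.7  94.5] [-0.79 -0.45 -0.44] [-0.05  0.34 -0.41  0.83  0.   -0.2 ] 0.0
[[-0.005 -0.99  -0.142]
 [ 0.    -0.142  0.99 ]
 [-1.     0.005  0.001]]
to target, tool axes mm [19.5  0.7 -0.2]
(array([ 94., 405.]), np.int32(39), array([ 573.6, -116. ,   74. ]), array([[ 503., -117.,   72.],
       [ 575.,  -74.,  161.]]))
(array([313., 415.]), np.int32(75), array([560.9, -21. ,  77.9]), array([[514., -28.,  77.],
       [565., -16., 141.]]))
[([509.1, -28.6, 71.8], 0.56)]
[([563.6, -19.1, 70.9], 0.64)]
```

>>> {"api": "servo_tool", "payload": {"series": [{"dp": [0.012, 0, 0], "turn": 0, "grip": -1}, {"dp": [0.002, 0, 0], "turn": 0, "grip": -1}, {"dp": [0.002, 0, 0], "turn": 0, "grip": -1}, {"dp": [0.002, 0, 0], "turn": 0, "grip": -1}, {"dp": [0, 0, 0], "turn": 0, "grip": -1}]}}

```text
time_s: 3.75
eef_pos: [510.1, -26.7, 78.7]
ee_rot: [-0.463, 0.535, -0.462, -0.535]
force: [-0.3, 0.2, 0.2]
grip_width: -0.004
```

>>> {"api": "servo_tool", "payload": {"series": [{"dp": [0.001, 0, 0], "turn": 0, "grip": -1}, {"dp": [0, 0, 0], "turn": 0, "grip": -1}]}}

```text
time_s: 3.95
eef_pos: [509.9, -26.7, 77.4]
ee_rot: [-0.462, 0.535, -0.462, -0.535]
force: [0.0, -0.5, 0.3]
grip_width: -0.002
```

>>> {"api": "servo_tool", "payload": {"series": [{"dp": [0.001, 0, 0], "turn": 0, "grip": -1}, {"dp": [0, 0, 0], "turn": 0, "grip": -1}]}}

```text
time_s: 4.15
eef_pos: [509.8, -26.8, 76.2]
ee_rot: [0.462, -0.535, 0.462, 0.535]
force: [-0.5, 0.2, 0.3]
grip_width: 0.0
```

>>> {"api": "servo_tool", "payload": {"series": [{"dp": [0.001, 0, 0], "turn": 0, "grip": -1}, {"dp": [0, 0, 0], "turn": 0, "grip": -1}]}}

```text
time_s: 4.35
eef_pos: [509.8, -26.7, 75.2]
ee_rot: [0.462, -0.535, 0.462, 0.535]
force: [0.7, 0.1, 0.1]
grip_width: 0.002
```

>>> {"api": "servo_tool", "payload": {"series": [{"dp": [0.001, 0, 0], "turn": 0, "grip": -1}, {"dp": [0, 0, 0], "turn": 0, "grip": -1}]}}

```text
time_s: 4.55
eef_pos: [510.0, -26.7, 74.4]
ee_rot: [-0.462, 0.535, -0.462, -0.535]
force: [-1.4, 0.7, 1.1]
grip_width: -0.004
```

>>> {"api": "servo_tool", "payload": {"series": [{"dp": [0.001, 0, 0], "turn": 0, "grip": -1}, {"dp": [0, 0, 0], "turn": 0, "grip": -1}]}}

```text
time_s: 4.75
eef_pos: [510.0, -26.7, 73.7]
ee_rot: [-0.463, 0.535, -0.462, -0.535]
force: [-1.2, 0.6, 6.4]
grip_width: -0.0
```

>>> {"api": "servo_tool", "payload": {"series": [{"dp": [-0.015, 0, 0], "turn": 0, "grip": -1}, {"dp": [0, 0, -0.044], "turn": 0, "grip": -1}, {"dp": [0, 0, -0.044], "turn": 0, "grip": -1}, {"dp": [0.01, 0, 0], "turn": 0, "grip": -1}, {"dp": [0.0, 0, 0], "turn": 0, "grip": -1}]}}

```text
time_s: 5.25
eef_pos: [521.5, -114.3, 77.0]
ee_rot: [0.463, -0.534, 0.463, 0.535]
force: [-0.5, 1.5, -0.2]
grip_width: -0.004
```

>>> {"api": "servo_tool", "payload": {"series": [{"dp": [0.001, 0, 0], "turn": 0, "grip": -1}, {"dp": [0.001, 0, 0], "turn": 0, "grip": -1}, {"dp": [0, 0, 0], "turn": 0, "grip": -1}]}}

```text
time_s: 5.55
eef_pos: [522.4, -112.8, 76.3]
ee_rot: [0.462, -0.535, 0.462, 0.535]
force: [0.5, -0.8, 0.3]
grip_width: -0.002
```

>>> {"api": "servo_tool", "payload": {"series": [{"dp": [0.001, 0, 0], "turn": 0, "grip": -1}, {"dp": [0, 0, 0], "turn": 0, "grip": -1}]}}

```text
time_s: 5.75
eef_pos: [522.6, -113.3, 75.3]
ee_rot: [-0.462, 0.535, -0.462, -0.535]
force: [0.1, 0.3, -0.3]
grip_width: -0.002
```

>>> {"api": "servo_tool", "payload": {"series": [{"dp": [0.001, 0, 0], "turn": 0, "grip": -1}, {"dp": [0, 0, 0], "turn": 0, "grip": -1}]}}

```text
time_s: 5.95
eef_pos: [522.8, -113.6, 74.5]
ee_rot: [-0.463, 0.535, -0.462, -0.535]
force: [-0.9, -0.4, 1.3]
grip_width: 0.001
```

>>> {"api": "servo_tool", "payload": {"series": [{"dp": [0.001, 0, 0], "turn": 0, "grip": -1}, {"dp": [0, 0, 0], "turn": 0, "grip": -1}]}}

```text
time_s: 6.15
eef_pos: [522.8, -113.7, 73.8]
ee_rot: [-0.463, 0.535, -0.462, -0.535]
force: [-0.5, 0.7, 6.1]
grip_width: 0.003
```

>>> {"api": "servo_tool", "payload": {"series": [{"dp": [0.001, 0, 0], "turn": 0, "grip": -1}, {"dp": [0, 0, 0], "turn": 0, "grip": -1}]}}

```text
time_s: 6.35
eef_pos: [522.9, -113.6, 73.3]
ee_rot: [-0.463, 0.535, -0.462, -0.535]
force: [-1.8, 1.0, 8.1]
grip_width: 0.001
```

>>> {"api": "servo_tool", "payload": {"series": [{"dp": [-0.015, 0, 0], "turn": 0, "grip": -1}, {"dp": [0, -0.002, -0.043], "turn": 0, "grip": -1}, {"dp": [0, -0.002, -0.043], "turn": 0, "grip": -1}, {"dp": [0.01, 0, 0], "turn": 0, "grip": -1}, {"dp": [0.0, 0, 0], "turn": 0, "grip": -1}]}}

```text
time_s: 6.85
eef_pos: [537.9, -198.9, 75.9]
ee_rot: [0.463, -0.534, 0.463, 0.535]
force: [-1.0, 0.8, -0.3]
grip_width: -0.001
```

>>> {"api": "servo_tool", "payload": {"series": [{"dp": [0.001, 0, 0], "turn": 0, "grip": -1}, {"dp": [0.001, 0, 0], "turn": 0, "grip": -1}, {"dp": [0, 0, 0], "turn": 0, "grip": -1}]}}

```text
time_s: 7.15
eef_pos: [538.8, -197.4, 75.3]
ee_rot: [0.462, -0.535, 0.462, 0.535]
force: [0.2, 0.1, 0.4]
grip_width: 0.0
```

>>> {"api": "servo_tool", "payload": {"series": [{"dp": [0.001, 0, 0], "turn": 0, "grip": -1}, {"dp": [0.001, 0, 0], "turn": 0, "grip": -1}, {"dp": [0, 0, 0], "turn": 0, "grip": -1}]}}

```text
time_s: 7.45
eef_pos: [539.2, -197.9, 73.4]
ee_rot: [-0.462, 0.535, -0.462, -0.535]
force: [0.2, 0.9, 1.8]
grip_width: 0.001
```

>>> {"api": "servo_tool", "payload": {"series": [{"dp": [0.001, 0, 0], "turn": 0, "grip": -1}, {"dp": [0, 0, 0], "turn": 0, "grip": -1}]}}

```text
time_s: 7.65
eef_pos: [539.2, -198.2, 72.4]
ee_rot: [-0.463, 0.535, -0.462, -0.535]
force: [0.2, 1.1, 1.7]
grip_width: -0.001
```

>>> {"api": "servo_tool", "payload": {"series": [{"dp": [0.001, 0, 0], "turn": 0, "grip": -1}, {"dp": [0, 0, 0], "turn": 0, "grip": -1}]}}

```text
time_s: 7.85
eef_pos: [539.2, -198.3, 71.3]
ee_rot: [-0.463, 0.535, -0.462, -0.535]
force: [-0.3, 1.5, 2.0]
grip_width: 0.002
```

>>> {"api": "servo_tool", "payload": {"series": [{"dp": [0.001, 0, 0], "turn": 0, "grip": -1}, {"dp": [0.001, 0, 0], "turn": 0, "grip": -1}, {"dp": [0.001, 0, 0], "turn": 0, "grip": -1}, {"dp": [0, 0, 0], "turn": 0, "grip": -1}]}}

```text
time_s: 8.25
eef_pos: [539.2, -198.3, 68.3]
ee_rot: [-0.462, 0.535, -0.462, -0.535]
force: [0.6, 2.4, 3.3]
grip_width: -0.005
```

>>> {"api": "servo_tool", "payload": {"series": [{"dp": [-0.03, 0, 0], "turn": 0, "grip": -1}, {"dp": [-0.04, 0, 0], "turn": 0, "grip": -0.1}, {"dp": [0, -0.027, 0], "turn": 0, "grip": -0.1}, {"dp": [0, -0.027, 0], "turn": 0, "grip": -0.1}, {"dp": [0, 0, 0], "turn": 0, "grip": -0.1}, {"dp": [0, 0, 0], "turn": 0, "grip": -0.1}]}}

```text
time_s: 8.85
eef_pos: [591.9, -190.5, 137.5]
ee_rot: [0.462, -0.535, 0.463, 0.536]
force: [-0.1, 0.7, -0.3]
grip_width: 0.448
```

```bash
python3 st.py 593.5 -191.5 60; python3 - <<'E'
from h import *
s=sense(); im=viewer.capture('wrist'); cv2.imwrite('pics/w2.png',im['color'][:,:,::-1])
P=cloud(im,s)
for o in orange(im,P): print(o)
for n in('cap_a_top','cap_a_grip'): print([(d['centre'],round(d['p'],2)) for d in viewer.mark_of('wrist',n)])
E
```

```text
8.85 [ 591.9 -190.5  137.5] [-0.12  0.7  -0.34] [-0.31  0.48 -0.06  1.04 -0.   -0.46] 0.448
[[-0.002 -0.989 -0.145]
 [-0.    -0.145  0.989]
 [-1.     0.002  0.   ]]
to target, tool axes mm [77.5 -1.6 -1.2]
(array([638., 254.]), np.int32(53), array([563.5, -29. ,  76.1]), array([[559., -30.,  73.],
       [568., -27.,  78.]]))
(array([475., 257.]), np.int32(457), array([ 575.6, -110.3,   76.5]), array([[ 573., -118.,   74.],
       [ 582., -101.,   78.]]))
(array([304., 265.]), np.int32(570), array([ 593. , -194.6,   77. ]), array([[ 589., -202.,   74.],
       [ 598., -187.,   78.]]))
[]
[]
```

View pics/w2.png

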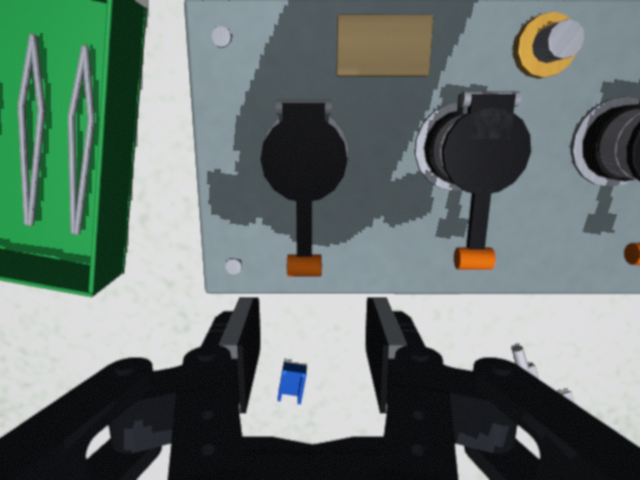

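The wrist view shows the right cap's bar at (304,265), between the open jaws and about 2 mm off their centre line. The left and middle caps were tight, giving 6 N within 1 mm. The right cap sank 6 mm at about 3 N, so it is the loose one. Lowering onto its bar now.

>>> {"api": "servo_tool", "payload": {"series": [{"dp": [0.03, -0.001, -0.002], "turn": 0, "grip": -0.1}, {"dp": [0.03, 0, 0], "turn": 0, "grip": -0.1}, {"dp": [0.015, 0, 0], "turn": 0, "grip": -0.1}, {"dp": [0.009, 0, 0], "turn": 0, "grip": -0.1}, {"dp": [0, 0, 0], "turn": 0, "grip": -0.1}]}}

```text
time_s: 9.5
eef_pos: [592.1, -192.2, 53.1]
ee_rot: [0.462, -0.534, 0.463, 0.536]
force: [0.5, 0.9, -0.4]
grip_width: 0.449
```

>>> {"api": "servo_tool", "payload": {"series": [{"dp": [0, 0, 0], "turn": 0, "grip": -1}, {"dp": [0, 0, 0], "turn": 0, "grip": -1}, {"dp": [0, 0, 0], "turn": 0, "grip": -1}, {"dp": [0, 0, 0], "turn": 0, "grip": -1}]}}

```text
time_s: 9.9
eef_pos: [594.5, -193.8, 55.4]
ee_rot: [-0.462, 0.536, -0.463, -0.534]
force: [-0.5, -5.1, 1.0]
grip_width: 0.19
```

```bash
python3 st.py; python3 - <<'E'
from h import *
s=sense(); im=viewer.capture('wrist'); cv2.imwrite('pics/w3.png',im['color'][:,:,::-1])
E
```

```text
9.9 [ 594.5 -193.8   55.4] [-0.53 -5.08  1.01] [-0.31  0.54 -0.17  0.85 -0.   -0.46] 0.19
[[ 0.002 -0.99  -0.144]
 [-0.003 -0.144  0.99 ]
 [-1.    -0.002 -0.003]]
```

View pics/w3.png

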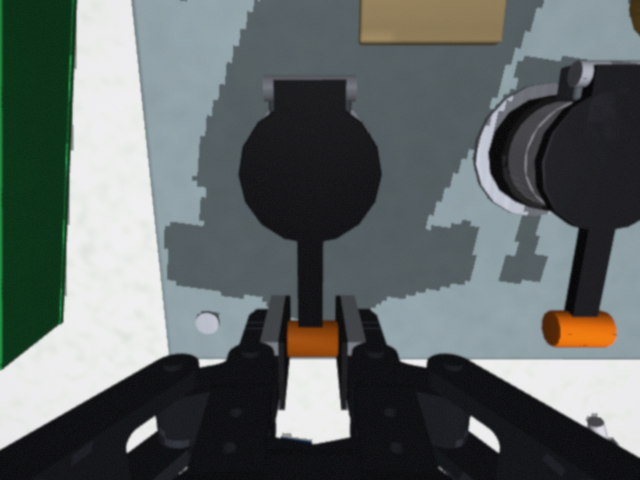

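The bar at (313,338) sits squarely between the pads. Next I'll lift it along the arc, first to 30°.

>>> {"api": "servo_tool", "payload": {"series": [{"dp": [-0.0068, 0.0003, -0.001], "turn": 0, "grip": -1}, {"dp": [-0.0067, 0.0009, 0], "turn": 0, "grip": -1}, {"dp": [-0.0067, 0.0015, 0], "turn": 0, "grip": -1}, {"dp": [-0.0065, 0.002, 0], "turn": 0, "grip": -1}, {"dp": [-0.0063, 0.0026, 0], "turn": 0, "grip": -1}, {"dp": [-0.006, 0.0031, 0], "turn": 0, "grip": -1}, {"dp": [0, 0, 0], "turn": 0, "grip": -1}]}}

```text
time_s: 10.65
eef_pos: [582.6, -195.3, 93.5]
ee_rot: [0.462, -0.535, 0.463, 0.535]
force: [-0.1, -5.8, -7.5]
grip_width: 0.187
```

```bash
python3 st.py
```

```text
10.65 [ 582.6 -195.3   93.5] [-0.1  -5.78 -7.51] [-0.32  0.5  -0.15  0.93 -0.   -0.47] 0.187
[[-0.001 -0.99  -0.144]
 [-0.001 -0.144  0.99 ]
 [-1.     0.001 -0.001]]
```

>>> {"api": "servo_tool", "payload": {"series": [{"dp": [-0.0057, 0.0036, -0.001], "turn": 0, "grip": -1}, {"dp": [-0.0054, 0.0041, 0], "turn": 0, "grip": -1}, {"dp": [-0.0051, 0.0046, 0], "turn": 0, "grip": -1}, {"dp": [-0.0046, 0.0051, 0], "turn": 0, "grip": -1}, {"dp": [-0.0041, 0.0054, 0], "turn": 0, "grip": -1}, {"dp": [-0.0036, 0.0057, 0], "turn": 0, "grip": -1}, {"dp": [0, 0, 0], "turn": 0, "grip": -1}, {"dp": [0, 0, 0], "turn": 0, "grip": -1}]}}

```text
time_s: 11.45
eef_pos: [555.4, -199.7, 121.9]
ee_rot: [0.463, -0.535, 0.462, 0.535]
force: [0.3, -2.2, -8.5]
grip_width: 0.187
```

```bash
python3 st.py; python3 - <<'E'
from h import *
s=sense(); im=viewer.capture('wrist'); a=im['color']; P=cloud(im,s)
for o in orange(im,P): print(o)
im=viewer.capture('side'); 
for o in orange(im,cloud(im)): print('side',o)
b=cv2.resize(im['color'][150:290,290:430],(480,480))
cv2.imwrite('pics/w4.png',cv2.resize(np.hstack([a,b]),(800,343))[:,:,::-1])
E
```

```text
11.45 [ 555.4 -199.7  121.9] [ 0.35 -2.16 -8.53] [-0.35  0.43 -0.17  0.97  0.   -0.49] 0.187
[[ 0.    -0.989 -0.145]
 [ 0.    -0.145  0.989]
 [-1.    -0.     0.   ]]
(array([312., 345.]), np.int32(1480), array([ 557.2, -199.6,  139.2]), array([[ 554., -207.,  135.],
       [ 562., -192.,  141.]]))
(array([485., 337.]), np.int32(396), array([ 574.6, -110.9,   75.8]), array([[ 572., -118.,   73.],
       [ 582., -102.,   78.]]))
side (array([345., 212.]), np.int32(18), array([ 575.8, -103.6,   77.1]), array([[ 572., -113.,   75.],
       [ 580.,  -98.,   79.]]))
side (array([346., 235.]), np.int32(19), array([559.8, -15.9,  78.2]), array([[556., -23.,  75.],
       [563., -11.,  80.]]))
```

View pics/w4.png

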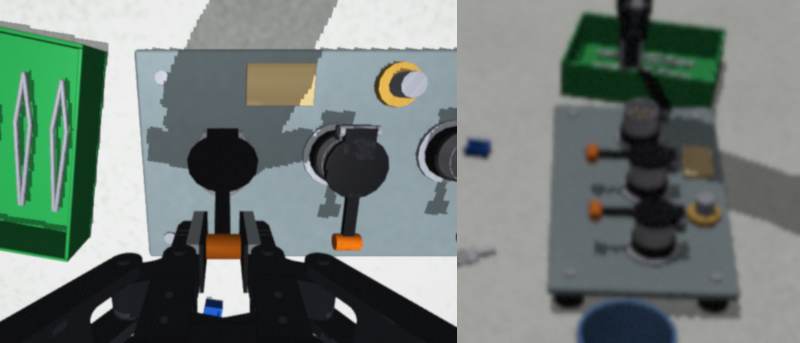

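The cap is open at about 58°: the bar is at (557, -200, about 135), with the hinge near (516, -202, 72). In the picture the other two caps are shut. One stillness check, then I'll hand in.

>>> {"api": "servo_tool", "payload": {"series": [{"dp": [0, 0, 0], "turn": 0, "grip": -1}, {"dp": [0, 0, 0], "turn": 0, "grip": -1}, {"dp": [0, 0, 0], "turn": 0, "grip": -1}, {"dp": [0, 0, 0], "turn": 0, "grip": -1}, {"dp": [0, 0, 0], "turn": 0, "grip": -1}]}}

```text
time_s: 12.05
eef_pos: [555.5, -199.8, 121.7]
ee_rot: [0.462, -0.535, 0.462, 0.535]
force: [0.1, -1.4, -8.5]
grip_width: 0.187
```

```bash
python3 st.py; python3 -c "
from station import sense,bot
s=sense()
if abs(s['eef_pos'][2]-122)<3 and s['grip_width']>.15: print(bot.close_job())"
```

```text
12.05 [ 555.5 -199.8  121.7] [ 0.14 -1.37 -8.47] [-0.35  0.43 -0.17  0.97  0.   -0.49] 0.187
[[-0.    -0.989 -0.145]
 [ 0.    -0.145  0.989]
 [-1.     0.     0.   ]]
the job is handed in; nothing more can be done
None
```

The right cap covers the loose bolt; the gripper is holding it open at about 58°, and the job is handed in at 12.05 s. No verdict was reported.

- **Tapping:** I tapped left, middle, then right. The left and middle caps pushed back with about 6 N within 1 mm, so they are tight. The right cap sank about 6 mm at 2–3 N; I stopped before the full 8 mm.
- **Lifting:** I pinched the right cap's orange bar by its flat ends and moved it along its arc to about 58°, estimated from where the wrist camera saw the bar.
- **Last checks:** Over the last 0.5 s the arm moved less than 0.5 mm. The grip stayed on the bar, at 0.187 opening. There was a steady 8.5 N downward pull on the tool. That is more than the 0.5–1.1 N expected from the cap itself, and I left it.
- **Rest of the scene:** The other two caps looked shut in the last picture. I did not re-measure the cup, tray, headshell or guard, but the arm stayed clear of them throughout.
- **Disagreement:** Before the grasp, the cameras differed by up to 4 mm on the bar's sideways position. I used a value in between, and the grip came out centred.

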